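# Stage the spacer columns by height

### The job

Line up the four aluminium spacer columns on the staging rail in order of height, one standing upright in each black ring with its foot flat on the rail, the tallest next to the tall end plate and each next one shorter. Leave the green terminal module where it is.

Things in the scene. Friction and masses are not known exactly. Their poses are not given: they have to be found in the camera images.
- column_50: Loose bare-aluminium turned spacer column, 50 mm tall in all: round foot flange 44 mm in diameter and 8 mm thick, above it a plain round shaft 30 mm in diameter up to the top. About 0.1 to 0.2 kg. Stands upright on the bench at the start. Origin: centre of the underside of the foot; z along the column, upwards.
- column_70: Loose bare-aluminium turned spacer column, 70 mm tall in all: round foot flange 44 mm in diameter and 8 mm thick, above it a plain round shaft 22 mm in diameter up to the top. About 0.1 to 0.2 kg. Stands upright on the bench at the start. Origin: centre of the underside of the foot; z along the column, upwards.
- column_90: Loose bare-aluminium turned spacer column, 90 mm tall in all: round foot flange 44 mm in diameter and 8 mm thick, above it a plain round shaft 26 mm in diameter up to the top. About 0.1 to 0.2 kg. Stands upright on the bench at the start. Origin: centre of the underside of the foot; z along the column, upwards.
- column_110: Loose bare-aluminium turned spacer column, 110 mm tall in all: round foot flange 44 mm in diameter and 8 mm thick, above it a plain round shaft 20 mm in diameter up to the top. About 0.1 to 0.2 kg. Stands upright on the bench at the start. Origin: centre of the underside of the foot; z along the column, upwards.
- seat_1: Place 1 of the row: fixed black ring on the rail, 72 mm outside, 60 mm inside diameter, 6 mm high. Origin: its centre on the rail's top face, 15 mm above the bench, where a column's foot stands; z up, y along the rail. Rings 1 to 4 are in line 85 mm apart, 4 at the robot's left (+y). The rail is a fixed flat aluminium bar 85 x 420 x 15 mm.
- seat_2: Place 2 of the row: fixed black ring on the rail, 72 mm outside, 60 mm inside diameter, 6 mm high. Origin: its centre on the rail's top face, 15 mm above the bench, where a column's foot stands; z up, y along the rail. Rings 1 to 4 are in line 85 mm apart, 4 at the robot's left (+y). The rail is a fixed flat aluminium bar 85 x 420 x 15 mm.
- seat_3: Place 3 of the row: fixed black ring on the rail, 72 mm outside, 60 mm inside diameter, 6 mm high. Origin: its centre on the rail's top face, 15 mm above the bench, where a column's foot stands; z up, y along the rail. Rings 1 to 4 are in line 85 mm apart, 4 at the robot's left (+y). The rail is a fixed flat aluminium bar 85 x 420 x 15 mm.
- seat_4: Place 4 of the row: fixed black ring on the rail, 72 mm outside, 60 mm inside diameter, 6 mm high. Origin: its centre on the rail's top face, 15 mm above the bench, where a column's foot stands; z up, y along the rail. Rings 1 to 4 are in line 85 mm apart, 4 at the robot's left (+y). The rail is a fixed flat aluminium bar 85 x 420 x 15 mm.
- end_plate: Fixed upright dark steel plate, 80 mm wide across the rail, 12 mm thick, 70 mm high, at one end of the rail (either), 67.5 mm beyond the nearest ring's centre. At the other end is only a small low stop, 25 mm wide and 12 mm high. Origin: centre of its underside on the rail's top face; y along the rail.
- terminal_module: Loose green circuit board, 56 x 104 x 34 mm, black feet, orange terminal strips, left of the rail; not part of the job. Origin: centre of its underside. Other fixed things out of the way: a cordless drill standing 200 mm high far right of the rail, a blue tub of bolts 50 mm high in the far left corner.
Not all that is in view belongs to the job. Leave any turquoise or yellow look-alike of the column_110 alone. Leave any brown or orange look-alike of the column_50 alone.

How it is judged:
By the outcome, as a careful person would: the job done as asked, in the order asked, and still so for the second after the job is handed in, with the robot touching nothing.
It also fails if it takes over 112 s, if anything falls off the work surface, if the arm or the gripper's body presses on something with over 40 N, if the wrist force passes 120 N, or if a joint passes its speed limit or range.

### The arm

A 7-joint arm with a two-finger parallel gripper is mounted at the origin on the work surface. World frame = base frame: x ahead of the robot, y to its left, z up, the work surface at z = 0. Lengths are in mm, angles in rad, forces in N, time in s.
With the tool pointing down it reaches from about 350 to 900 mm from the base axis. Payload 8.1 kg.
Tool frame: the origin (TCP) lies at the very end of the fingers, on their centre line; the grasp point (between the pads) lies r.grasp_offset behind it (r.grasp_offset is the distance from the TCP to the grasp point, in mm); z points along the fingers, y is the line along which they close (so a half turn about z gives the same grasp; the last joint's range is limited). The gripper opens to 85 mm and grips with 20 to 120 N. Pads are 22 mm wide; open, the fingers measure 114 mm over their backs; the gripper's body (76 mm by 85 mm) begins 54 mm behind the grasp point. The pads swing forward as they close: fully open they stand 13 mm farther back than shut.
Start: joints at [1.177, 0.434, 0.025, 1.573, -0.012, 1.134, -0.075], TCP at [179.175, -598.78, 231.323] pointing down, gripper open.
Joint ranges: [-2.62, 2.62], [-0.44, 2.09], [-1.27, 1.32], [0.08, 2.57], [-1.32, 4.46], [0.12, 2], [-2.74, 2.74]. Speed limits (rad/s): [2.22, 2.22, 3.01, 3.01, 3.14, 3.14, 3.14].

### API

Orientations are given as a unit quaternion [w, x, y, z].
In Python, from plant import r, claw, inverse_kinematics, readout, read_camera, calibration, order gives the robot as it stands. Calls block until the motion is done:
- r.goto(position, orientation): joint-space move of the TCP to a pose.
- r.move_l(position, orientation=None, speed=150, max_force=None): straight line of the TCP; orientation=None keeps the orientation; speed is the mean speed in mm/s. With max_force (N) it stops when the force on the tool has changed by that much, and returns True; else False.
- r.move_joints(angles): joint-space move.
- claw.grip(opening): finger opening in mm; the grip force is fixed at half the most; returns when the fingers have stopped.
- r.sleep(seconds).
- inverse_kinematics(position, orientation): joint angles nearest the present ones, or None.
- readout.observe(): the state.
- read_camera(name): name is "side" or "top" or "wrist"; returns the picture (384x512x3 uint8, red, green, blue); there is no depth.
- calibration(name): a dict with "fx", "fy", "cx", "cy" (pixels), "world_from_camera" (4x4, takes a point from camera to world coordinates). Camera axes: x right, y down, z forward; pixel columns grow to the right and rows downward; lengths in mm; the calibration is good to about 2 mm. A picture is of the moment at which its call begins: read the wrist's pose just before it. calibration takes no time and is no camera call; for the wrist camera it gives the pose at the moment of the call.
A pose or a line that the arm cannot do raises r.PlanningError and nothing moves.
- order.job_done(): hands the job in; it is judged then, once.
The state is a dict: "t": time; "joint_pos": joint angles; "joint_velocities": joint speeds; "joint_efforts": joint torques, N m; "tcp_pos": TCP position; "tcp_rot": TCP orientation; "wrist_force": force on the tool from outside, world axes, zero at the start; "torque": the same for the moment, N m; "width": finger opening in mm; "finger_force": force on a finger pad.
Only numpy, scipy, OpenCV 4.12 (cv2) and the standard library are available. Lean on these libraries where they do the work, as an engineer would, in place of code of your own. Each camera call takes 0.05 s, during which the arm holds its last target. There are 200 camera calls.

## Working session

There is one attempt and no reset: what is moved stays moved. The work goes in short steps, each a Python script; the robot and the scene stay as the last script left them, time stands still between calls to the robot, and variables do not carry over. Pictures are saved under pics/ and viewed, at most 14 in all, crops included, and the job is handed in when it is done.

```bash
mkdir -p pics; ls; python3 - <<'E'
from plant import *
import cv2,numpy as np
for n in ["top","side"]:
    im=read_camera(n); cv2.imwrite(f"pics/{n}0.png",im[:,:,::-1])
    c=calibration(n); print(n,c["fx"],c["fy"],c["cx"],c["cy"]);print(np.round(c["world_from_camera"],3))
s=readout.observe();print(s["t"],s["tcp_pos"],s["tcp_rot"],s["width"],r.grasp_offset)
E
```

```text
pics
top 346.47353364389147 346.47353364389147 246.9233771029977 191.3848662130273
[[-7.00000e-03 -9.92000e-01  1.24000e-01  4.36923e+02]
 [-9.99000e-01  3.00000e-03 -3.40000e-02  7.58050e+01]
 [ 3.30000e-02 -1.24000e-01 -9.92000e-01  8.49284e+02]
 [ 0.00000e+00  0.00000e+00  0.00000e+00  1.00000e+00]]
side 404.54963698893295 404.54963698893295 259.03495525725475 193.7564772005771
[[-9.88000e-01 -1.25000e-01  9.40000e-02  4.38944e+02]
 [-1.55000e-01  7.02000e-01 -6.95000e-01  8.00972e+02]
 [ 2.10000e-02 -7.01000e-01 -7.13000e-01  8.03390e+02]
 [ 0.00000e+00  0.00000e+00  0.00000e+00  1.00000e+00]]
0.1 [ 179.01946589 -598.34849536  230.62914778] [-6.80526928e-04  9.89453923e-01  1.44846298e-01 -1.48167266e-04] 85.53366684449952 18.700000000000003
```

View pics/top0.png

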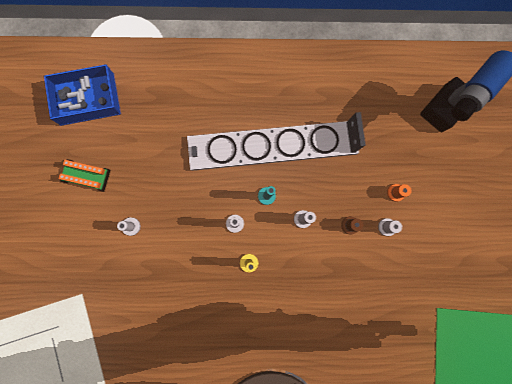

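View pics/side0.png

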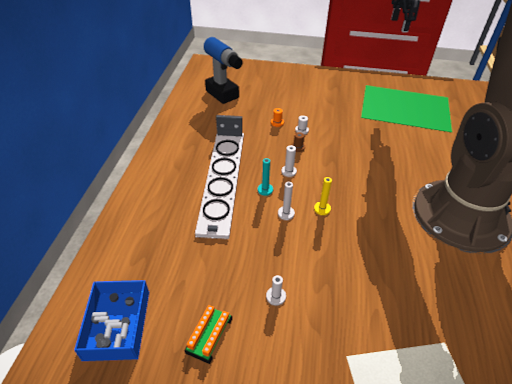

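The end plate is at the right end in the top view (-y, pixel 355,132), next to ring 1. There are four bare-aluminium candidates in the top view: (129,227), (235,223), (305,218) and (390,227). The look-alikes are turquoise (267,195), yellow (249,263), brown (351,225) and orange (399,191). I'll check the four in close crops and measure them.

```bash
cat > h.py <<'E'
from plant import *
import cv2,numpy as np
def ray(n,u,v,z,c=None):
    c=c or calibration(n);T=np.array(c["world_from_camera"])
    d=T[:3,:3]@[(u-c["cx"])/c["fx"],(v-c["cy"])/c["fy"],1];o=T[:3,3]
    return (o+d*(z-o[2])/d[2])[:2]
def proj(n,p,c=None):
    c=c or calibration(n);T=np.linalg.inv(np.array(c["world_from_camera"]));q=T[:3,:3]@p+T[:3,3]
    return np.array([c["fx"]*q[0]/q[2]+c["cx"],c["fy"]*q[1]/q[2]+c["cy"]])
E
python3 - <<'E'
from h import *
t=cv2.imread("pics/top0.png");s=cv2.imread("pics/side0.png")
cr=[(t,u,v) for u,v in[(129,227),(235,223),(305,218),(390,227)]]+[(s,u,v) for u,v in[(277,290),(287,200),(290,160),(302,126)]]
m=[cv2.resize(i[v-25:v+25,u-25:u+25],(200,200),interpolation=cv2.INTER_CUBIC) for i,u,v in cr]
cv2.imwrite("pics/crops.png",np.vstack([np.hstack(m[:4]),np.hstack(m[4:])]))
for n,i in(("top",t),("side",s)):
    hsv=cv2.cvtColor(i,cv2.COLOR_BGR2HSV)
    k=((hsv[...,1]<60)&(hsv[...,2]>90)).astype(np.uint8)
    N,l,st,ce=cv2.connectedComponentsWithStats(k)
    for j in range(1,N):
        if 60<st[j,4]<900: print(n,st[j],ce[j].round(1))
# rings
g=cv2.cvtColor(t,cv2.COLOR_BGR2GRAY);k=(g<60).astype(np.uint8);k[:120]=0;k[170:]=0;k[:,:190]=0;k[:,350:]=0
for c in cv2.findContours(k,cv2.RETR_EXTERNAL,cv2.CHAIN_APPROX_NONE)[0]:
    if len(c)>40:
        e=cv2.fitEllipse(c);print("ring",np.round(e[0],1),np.round(e[1],1),ray("top",*e[0],21).round(1))
E
```

```text
top [ 59  76  31  34 344] [76.9 94.6]
top [470  86  20  22 213] [481.1  94.9]
top [312 128  25  23 429] [324.  139.2]
top [279 131  24  24 445] [290.3 142.4]
top [244 134  25  24 456] [256.  145.6]
top [210 138  25  23 457] [221.6 148.9]
top [294 210  22  18 233] [304.1 218.3]
top [226 215  18  18 241] [234.6 223.3]
top [117 218  23  18 294] [129.3 226.1]
top [379 219  23  17 228] [390.  226.8]
side [482   0  24  46 279] [494.   22.5]
side [350  31  68  10 300] [383.7  35.5]
side [480  65  11  16 111] [485.5  74.2]
side [344  66  64   8 146] [375.8  69.2]
side [295 116  14  18 169] [302.2 124.8]
side [218 142  19  12 177] [227.  147.4]
side [282 145  15  32 301] [289.4 162. ]
side [214 160  20  13 215] [223.5 166.1]
side [445 173  63  38 277] [471.  200.2]
side [209 180  22  14 252] [219.8 186.5]
side [278 182  17  38 354] [286.6 203.3]
side [204 201  24  17 299] [215.7 209.2]
side [266 275  20  30 394] [275.9 291.8]
side [ 92 312  36  35 501] [111.1 326.1]
ring [221.5 148.8] [27.3 27.5] [645.4 108.9]
ring [256.  145.6] [27.1 27.5] [653.4  24.4]
ring [290.2 142.3] [26.8 27.4] [661.9 -60.1]
ring [324.2 139.1] [26.7 27.4] [ 670.2 -144.8]
```

View pics/crops.png

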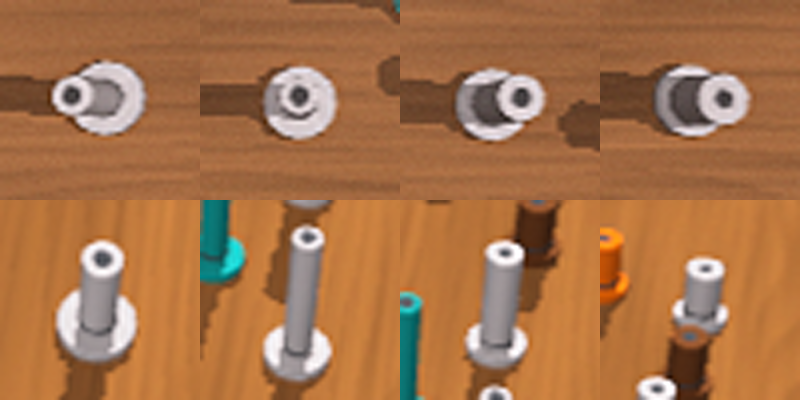

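The crops show four bare-aluminium columns. In top-view order they look like 70, 110, 90 and 50 by proportion. I'll triangulate the tops to confirm the heights and intersect the feet with the bench.

```bash
python3 - <<'E'
from h import *
T=[(121.7,226),(234.8,222),(310.2,217.5),(396,227)];F=[(131,226.2),(235,223.8),(302.5,219),(387.5,227)]
S=[(277.5,280),(288.8,184.5),(291.2,148.5),(303.5,118)]
def line(n,u,v):
    a=np.array([*ray(n,u,v,0),0]);b=np.array([*ray(n,u,v,200),200]);return a,(b-a)/200
for t,f,s in zip(T,F,S):
    a,d=line("top",*t);b,e=line("side",*s)
    z=np.linalg.lstsq(np.c_[(d-e)[:2]],(b-a)[:2],rcond=None)[0][0]
    print("h",round(z),(a+d*z)[:2].round(1),(b+e*z)[:2].round(1),"foot",ray("top",*f,8).round(1))
for n,p in dict(brown=(351,225),orange=(399,191),turq=(267,195),yel=(249,263)).items(): print(n,ray("top",*p,25).round())
print("module",ray("top",84,175,17).round())
def down(yaw): # tool z down, tool y at yaw
    return [0,np.cos(yaw/2),np.sin(yaw/2),0]
for p in [(470,350),(420,350)]: 
  for z in (100,200,300):
    for y in (0,np.pi/2,-np.pi/2): q=inverse_kinematics([*p,z],down(y));print(p,z,y,None if q is None else np.round(q,2))
c=calibration("wrist");print(np.round(c["world_from_camera"],2),c["fx"])
E
```

```text
h 66 [457.9 328.3] [458.4 328.3] foot [458.8 325.1]
h 107 [463.8  76.8] [463.7  76.8] foot [463.1  76.5]
h 86 [473.5 -90. ] [472.9 -90. ] foot [473.7 -87.9]
h 48 [ 452.1 -299.4] [ 451.1 -299.4] foot [ 453.  -296.9]
brown [ 458. -201.]
orange [ 540. -323.]
turq [531.  -0.]
yel [371.  44.]
module [582. 438.]
(470, 350) 100 0 [-0.88  0.51  0.21  1.83 -0.14  0.81 -2.17]
(470, 350) 100 1.5707963267948966 [-0.16  0.67 -0.87  1.77  0.6   0.99 -1.26]
(470, 350) 100 -1.5707963267948966 [-0.05  0.77 -1.07  1.76  0.76  1.09  1.76]
(470, 350) 200 0 [-0.88  0.4   0.21  1.73 -0.09  1.03 -2.21]
(470, 350) 200 1.5707963267948966 [-0.14  0.55 -0.88  1.66  0.46  1.15 -1.14]
(470, 350) 200 -1.5707963267948966 [-0.05  0.63 -1.06  1.65  0.58  1.21  1.9 ]
(470, 350) 300 0 [-0.88  0.32  0.21  1.58 -0.07  1.25 -2.23]
(470, 350) 300 1.5707963267948966 [-0.1   0.49 -0.96  1.51  0.4   1.35 -1.09]
(470, 350) 300 -1.5707963267948966 [-0.05  0.53 -1.06  1.51  0.46  1.38  2.  ]
(420, 350) 100 0 [-0.36  0.53 -0.6   1.88  0.39  0.85 -2.73]
(420, 350) 100 1.5707963267948966 [-0.28  0.57 -0.72  1.87  0.48  0.89 -1.23]
(420, 350) 100 -1.5707963267948966 [-0.08  0.71 -1.07  1.85  0.73  1.03  1.69]
(420, 350) 200 0 [-0.95  0.34  0.21  1.82 -0.08  0.99 -2.28]
(420, 350) 200 1.5707963267948966 [-0.14  0.5  -0.92  1.75  0.44  1.11 -1.2 ]
(420, 350) 200 -1.5707963267948966 [-0.06  0.56 -1.06  1.75  0.53  1.16  1.86]
(420, 350) 300 0 [-0.07  0.43 -1.03  1.6   0.38  1.32 -2.72]
(420, 350) 300 1.5707963267948966 [-0.08  0.43 -1.    1.6   0.37  1.31 -1.14]
(420, 350) 300 -1.5707963267948966 [-0.05  0.45 -1.06  1.6   0.4   1.33  1.97]
[[ 2.9000e-01 -9.3000e-01 -2.5000e-01  2.4154e+02]
 [-9.6000e-01 -2.8000e-01 -7.0000e-02 -5.8052e+02]
 [-0.0000e+00  2.6000e-01 -9.7000e-01  3.7365e+02]
 [ 0.0000e+00  0.0000e+00  0.0000e+00  1.0000e+00]] 285.4018444263945
```

```bash
cat >> h.py <<'E'
a=np.deg2rad(95.6); Q=[0,np.cos(a/2),np.sin(a/2),0]   # fingers close across the rail
COL={110:(463.5,76.7,76),90:(473.5,-89,58),70:(458.5,327,43),50:(452.5,-298,34)}  # x, y, grasp height above foot
SEAT={110:(670.2,-144.8),90:(661.9,-60.1),70:(653.4,24.4),50:(645.4,108.9)}
LIFT=150
def pick(h):
    x,y,g=COL[h];z=g-r.grasp_offset
    r.goto([x,y,z+LIFT],Q); r.move_l([x,y,z],speed=120,max_force=10)
    claw.grip(0); s=readout.observe(); print(h,"width",round(s["width"],1),"F",s["finger_force"],"z",s["tcp_pos"].round(1))
    r.move_l([x,y,z+LIFT],speed=150); s=readout.observe(); print("lifted",round(s["width"],1),"t",round(s["t"],1))
def place(h):
    (x,y),g=SEAT[h],COL[h][2];z=15+g-r.grasp_offset
    r.move_l([x,y,z+LIFT-15],speed=200); r.move_l([x,y,z+10],speed=120)
    hit=r.move_l([x,y,z-4],speed=25,max_force=6); s=readout.observe()
    print("placed",hit,"z err",round(s["tcp_pos"][2]-z,1),s["wrist_force"].round(1))
def leave(h):
    claw.grip(85); p=readout.observe()["tcp_pos"]; r.move_l([p[0],p[1],COL[h][2]+LIFT],speed=150)
    print("t",round(readout.observe()["t"],1))
E
python3 - <<'E'
from h import *
pick(110)
cv2.imwrite("pics/s1.png",read_camera("side")[:,:,::-1])
E
```

```text
110 width 18.5 F 58.436248898506165 z [463.4  76.6  57.2]
lifted 18.5 t 5.9
```

View pics/s1.png

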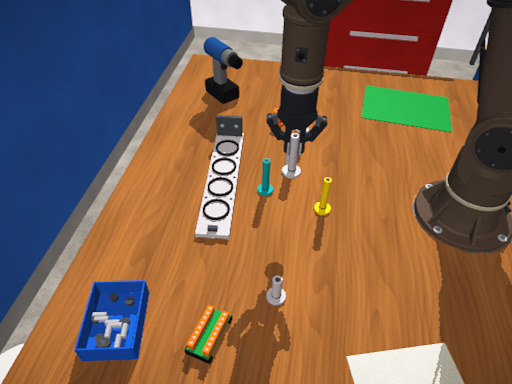

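The 110 column hangs upright in the gripper (foot at about 291,171 in the side view) and nothing else has moved. I'll place it.

```bash
python3 - <<'E'
from h import *
place(110)
cv2.imwrite("pics/s2.png",cv2.resize(read_camera("side")[80:260,150:350,::-1],None,fx=3,fy=3))
E
```

```text
placed True z err -0.2 [-1.7  0.1  6.6]
```

View pics/s2.png

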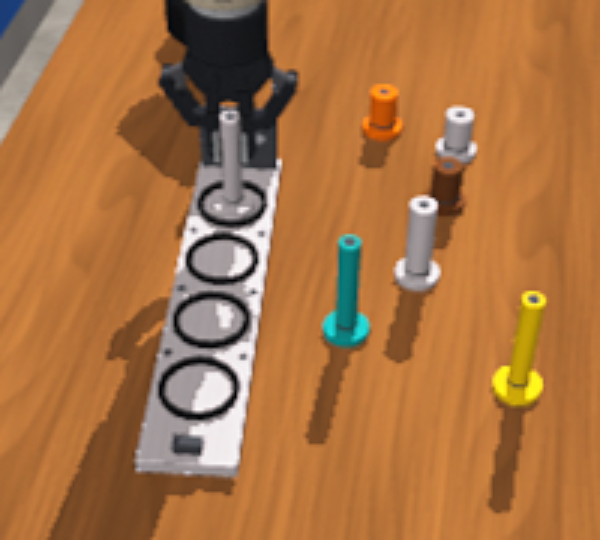

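The foot stands inside ring 1 (crop 232,203), and contact came at the expected height. I'll do the rest the same way, stopping if a grip width is off.

```bash
python3 - <<'E'
from h import *
leave(110)
for h,d in((90,26),(70,22),(50,30)):
    pick(h)
    if abs(readout.observe()["width"]-d)>3: print("bad grip");break
    place(h)
    if abs(readout.observe()["tcp_pos"][2]-(15+COL[h][2]-r.grasp_offset))>2.5: print("bad height");break
    leave(h)
cv2.imwrite("pics/s3.png",cv2.resize(read_camera("side")[80:260,150:350,::-1],None,fx=3,fy=3))
cv2.imwrite("pics/t3.png",cv2.resize(read_camera("top")[100:280,60:430,::-1],None,fx=2,fy=2))
E
```

```text
t 11.1
90 width 24.8 F 58.809778690338135 z [473.3 -89.   39.2]
lifted 25.0 t 15.1
placed True z err -0.1 [-0.5  0.5  6.1]
t 19.6
70 width 20.6 F 58.50936770439148 z [458.7 327.1  24.6]
lifted 21.0 t 24.4
placed True z err 0.4 [-0.9 -0.2  6.8]
t 29.8
50 width 28.9 F 58.911375403404236 z [ 452.8 -298.1   15.8]
lifted 28.9 t 34.3
placed True z err 0.5 [-0.2 -1.4  6.5]
t 40.1
```

View pics/s3.png

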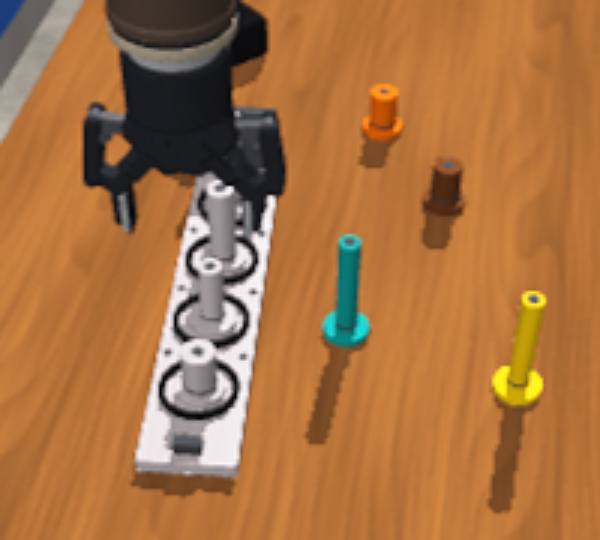

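View pics/t3.png

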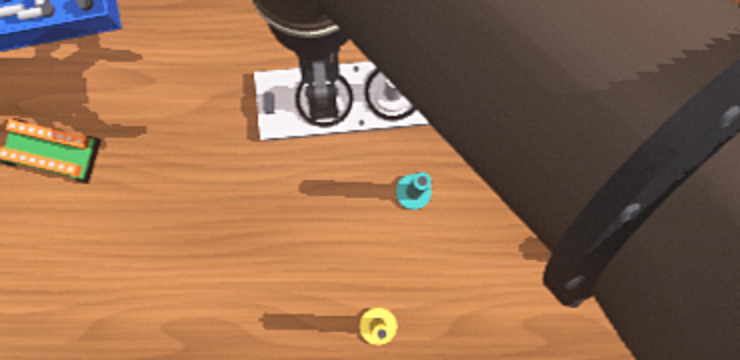

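In the side crop, columns 90, 70 and 50 stand in their rings (220,258), (210,318) and (198,388), and the module is untouched. The gripper hides the 110, so I'll move the arm clear and look once more.

```bash
python3 - <<'E'
from h import *
p=readout.observe()["tcp_pos"]; r.move_l([p[0],p[1],260],speed=150)
r.goto([420,-330,280],Q); r.sleep(0.5)
a=cv2.resize(read_camera("side")[100:240,180:300,::-1],None,fx=3,fy=3)
b=cv2.resize(read_camera("top")[90:230,180:320,::-1],None,fx=3,fy=3)
cv2.imwrite("pics/f.png",np.hstack([a,b]))
E
```

```text
(no output)
```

View pics/f.png

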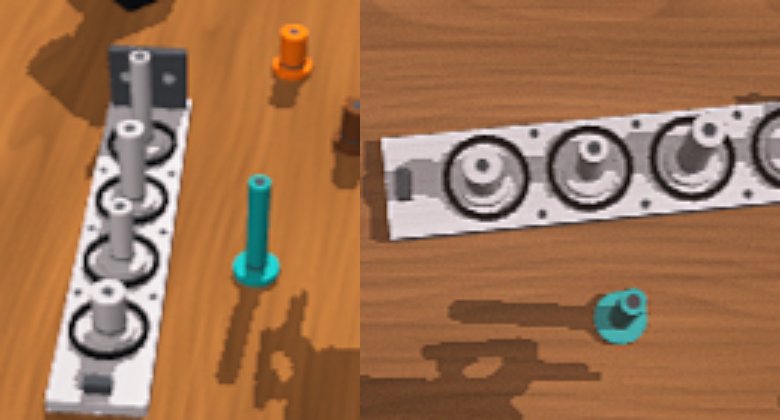

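All four columns stand upright inside their rings, with feet at side-view crop (142,145), (132,198), (121,260) and (108,328). The tallest is at the plate and they step down from there. Handing in.

```bash
python3 -c "
from plant import *
print(order.job_done())"
```

```text
the job is handed in; nothing more can be done
None
```

The job is handed in: the 110, 90, 70 and 50 mm columns stand upright in rings 1 to 4, tallest next to the end plate, and I left the green terminal module and the coloured look-alikes alone.

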